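# Slide the easel board into its notches

## Task

Push the white easel board along its two rails with a fingertip against its red rear edge until it drops into the notches and lies flat and fully down on the rails. Nothing is grasped: the board must not be lifted, and the loupe standing on it rides along untouched and must still stand on the board at the end. Leave the other darkroom things where they are, and finish clear of everything.

Things in the scene. Friction and masses are not known exactly. Their poses are not given: they have to be found in the camera images.
- track: Fixed track: two wooden rails with aluminium tops 55 mm above the worktop, 400 mm long (its y), 222 mm wide (its x). Origin under its middle. Push the board towards its +y (robot's left, up to 23 deg off). 130 mm clear gap between the rails (only two 12 mm high ties on the worktop at y = +-170 mm). Outer guide lips 67 mm high, 1.5 mm play each side; 12 mm high black stops on the rail ends.
- track_notch (a point): Point midway between the rails at the height of their tops, under the board's centre when it is seated. Axes as the track's. Each rail has two notches 18 mm long, 10 mm deep: in its inner half 60 mm ahead (+y) of this point for the board's front foot, in its outer half 60 mm behind for the rear foot. All four feet drop together; each then has 3 mm play either way.
- board: Loose white board, 200 (x) x 160 (y, sliding way) x 12 mm, 0.4 to 0.65 kg, four 8 mm high feet below. Origin: its centre, at the underside of the feet. It starts 100 to 160 mm short of the notches, riding on its feet (origin level with the rail tops); over them it drops 8 mm and lies flat on the rails. Push it steadily. Sliding takes some 1 to 6 N; once seated the notch walls stop it.
- push_face (a point): Centre of the board's upright rear face (board edge plus the red batten 12 mm wide and high on it; face 24 mm high, 200 mm wide): 80 mm behind the board's origin and 20 mm above it. Push here towards the track's +y. Axes as the board's.
- loupe: Loose black loupe, 46 mm wide, 58 mm high, standing upright on the front half of the board, at least 75 mm ahead of the rear face. Origin: centre of its underside; z up.
- timer: Loose white countdown timer, 44 x 66 x 69 mm, a bystander at the left. Origin: centre of its underside.
- tape: Loose roll of white tape, 96 mm wide, 24 mm high, a bystander at the right. Origin: centre of its underside.
- cassette_1: Loose grey film cassette, 25 x 28 x 51 mm, a bystander at the left. Origin: centre of its underside.
- cassette_2: Loose dark film cassette, 25 x 28 x 51 mm, a bystander at the left. Origin: centre of its underside.
Things that resemble listed ones, but are neither listed nor needed, are in the scene too. What is shaped like the loupe but orange or pink is not meant.

How it is judged:
By the outcome, as a careful person would: the job done as asked, in the order asked, and still so for the second after the job is handed in, with the robot touching nothing.
It also fails if it takes over 38 s, if anything falls off the work surface, if the arm or the gripper's body presses on something with over 40 N, if the wrist force passes 120 N, or if a joint passes its speed limit or range.

## Robot

A 6-joint arm with a two-finger parallel gripper is mounted at the origin on the work surface; the furniture and walls round the work are solid. World frame = base frame: x ahead of the robot, y to its left, z up, the work surface at z = 0. Lengths are in mm, angles in degrees, forces in N, time in s.
With the tool pointing down it reaches from about 300 to 850 mm from the base axis. Payload 4.2 kg.
Tool frame: the origin (TCP) lies at the very end of the fingers, on their centre line; the grasp point (between the pads) lies 19 mm behind it (env.grasp_offset is the distance from the TCP to the grasp point, in mm); z points along the fingers, y is the line along which they close (so a half turn about z gives the same grasp; the last joint's range is limited). The gripper opens to 91 mm and grips with 3 to 60 N. Pads are 32 mm wide; open, the fingers measure 118 mm over their backs; the gripper's body (76 mm by 178 mm) begins 60 mm behind the grasp point.
Start: joints at [-75.115, 18.312, 89.639, -0, 72.044, -1.146], TCP at [158.797, -552.654, 213.976] pointing down, gripper open.
Joint ranges: [-177.97, 177.97], [-48.28, 115.42], [12.27, 149.76], [-77.06, 257.06], [2.81, 150.46], [-146.56, 146.56]. Speed limits (degrees/s): [147.25, 147.25, 180, 180, 180, 180].

## Interface

Orientations are given as [roll, pitch, yaw] about the fixed x, y, z axes, in that order (R = Rz(yaw) Ry(pitch) Rx(roll)).
In Python, from workcell import env, eyes gives the robot as it stands.
- The arm moves only by the tool send_rows, never from a script. Its arguments are lists of equal length, an entry for each row: "grip": the opening, from -1 (shut) to 1 (fully open), so that 0 is half open; "xyz": the shift along the world's x, y, z in m, a list of three; "yaw": the turn about the world's z in degrees. A call has 1 to 8 rows; each row is the pose to reach, as a shift and turn from the pose commanded when the call began; what a row does not reach only later rows make up. A row lasts 1/12 s, in which the tool goes at most 41.7 mm and 7.16 degrees, less where a joint would pass 70% of its speed; a pose out of reach is approached as far as the arm can. A call with a gripper value outside its range is refused whole. The fingers move at their own pace and stop on an object; "grip_force" is the grip in N (left out, the last holds). Time passes only in rows, so rows that repeat a pose let the fingers close. It gives the time, the measured TCP pose, the force, the opening and the grip force at its end, in the units of the state.
- env.state(): the state, without advancing time (a new reading comes with each control period).
- eyes.grab_frame(name): name is "scene" or "side" or "wrist"; returns a dict with "frame" (480x640x3 uint8, red, green, blue), "fx", "fy", "cx", "cy" (pixels), "pose" (4x4, takes a point from camera to world coordinates). Camera axes: x right, y down, z forward; pixel columns grow to the right and rows downward; lengths in mm; the calibration is good to about 2 mm. The wrist camera is an equidistant fisheye: a pixel r from the principal point sees the ray r / f radians off the axis. A picture is of the moment at which its call begins. There is no depth.
- env.job_done(): hands the job in; it is judged then, once.
The state is a dict: "time_s": time; "qpos": joint angles; "qvel": joint speeds; "effort": joint torques, N m; "ee_pos": TCP position; "ee_rot": TCP orientation; "force": force on the tool from outside, world axes, zero at the start; "torque": the same for the moment, N m; "gripper_width": finger opening in mm; "gripper_force": force on a finger pad.
Only numpy, scipy, OpenCV 4.12 (cv2) and the standard library are available. Lean on these libraries where they do the work, as an engineer would, in place of code of your own. Each camera call takes 0.05 s, during which the arm holds its last target. There are 200 camera calls.

## Working session

There is one attempt and no reset: what is moved stays moved. The work goes in short steps, Python scripts to look and compute and a tool call to move; the robot and the scene stay as the last step left them, time stands still between calls to the robot, and variables do not carry over. Pictures are saved under pics/ and viewed, at most 10 in all, crops included, and the job is handed in when it is done.

Besides the shell and the picture viewer there is one more tool, called after "Call:" as name(argument=value, ...), one argument or row to a line, values as JSON. send_rows: Moves the arm, as the interface text tells. Its arguments: {"type":"object","properties":{"grip":{"type":"array"},"xyz":{"type":"array"},"yaw":{"type":"array"},"grip_force":{"type":"number"}},"required":["grip","xyz","yaw"]}

```bash
mkdir -p pics; cat > h.py <<'E'
import numpy as np, cv2
from workcell import env, eyes
def grab(n,f):
    d=eyes.grab_frame(n); cv2.imwrite('pics/'+f,cv2.cvtColor(d['frame'],cv2.COLOR_RGB2BGR)); return d
def ray(d,u,v,z):
    P=np.array(d['pose']); r=P[:3,:3]@np.array([(u-d['cx'])/d['fx'],(v-d['cy'])/d['fy'],1]); c=P[:3,3]
    return (c+r*(z-c[2])/r[2]).round(1)
E
python3 - <<'E'
from h import *
import pickle
a=grab('scene','a.png');b=grab('side','b.png')
pickle.dump((a,b),open('ab.pkl','wb'))
for d in(a,b):print(np.array(d['pose']).round(2),d['fx'])
print(env.state())
E
```

```text
[[-5.0000e-01 -5.9000e-01  6.3000e-01 -1.7231e+02]
 [-8.6000e-01  3.3000e-01 -3.8000e-01  4.3676e+02]
 [ 2.0000e-02 -7.4000e-01 -6.7000e-01  8.0482e+02]
 [ 0.0000e+00  0.0000e+00  0.0000e+00  1.0000e+00]] 551.4042027398337
[[ 5.3000e-01 -7.4000e-01  4.1000e-01  7.2920e+01]
 [-8.5000e-01 -4.6000e-01  2.7000e-01 -2.8278e+02]
 [-1.0000e-02 -4.9000e-01 -8.7000e-01  9.9518e+02]
 [ 0.0000e+00  0.0000e+00  0.0000e+00  1.0000e+00]] 538.8104193914658
{'time_s': 0.1, 'qpos': array([-7.51158931e+01,  1.83459099e+01,  8.96999909e+01, -8.67187539e-05,
        7.20428073e+01, -1.14603929e+00]), 'qvel': array([-0.02278321, -0.06467633, -0.11866709, -0.00808137, -0.045686  ,
        0.05563337]), 'effort': array([ 4.67565424e-04, -4.13330913e+01, -2.32509488e+01,  7.28379842e-02,
        4.22287197e-02, -6.21620438e-05]), 'ee_pos': array([ 158.66499002, -552.204459  ,  213.22118598]), 'ee_rot': array([-1.79911308e+02, -1.69179659e-03,  1.60301716e+01]), 'force': array([ 0.42164645, -0.07120516, -0.09458845]), 'torque': array([ 0.0062577 ,  0.03208803, -0.01217932]), 'gripper_force': 0.0, 'gripper_width': 91.20795370795938}
```

View pics/a.png

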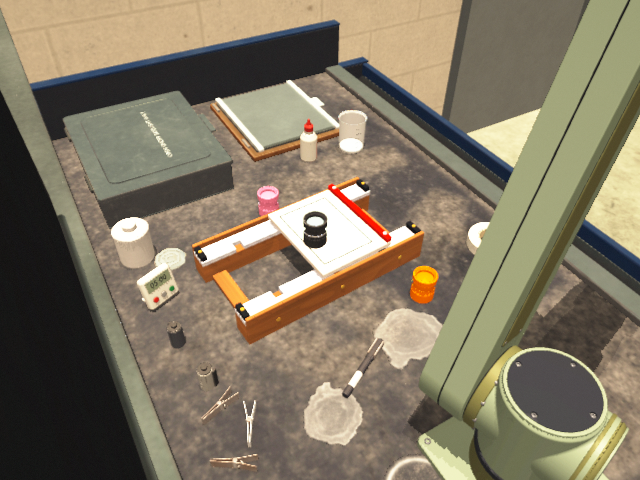

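View pics/b.png

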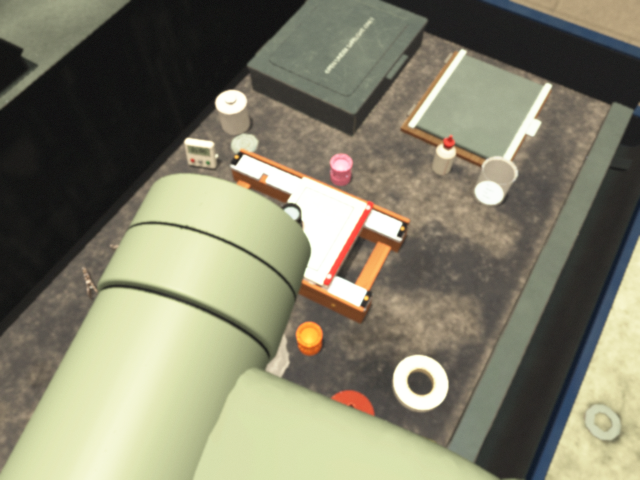

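The scene view shows the board with its red batten from about (331,187) to (388,238), the loupe at (315,230), and the track from (195,250) to (423,235). In the side view the batten runs from (370,204) to (327,284).

```bash
python3 - <<'E'
from h import *
import pickle
a,b=pickle.load(open('ab.pkl','rb'))
for n,d,(x0,y0,x1,y1) in(('scene',a,(320,175,400,245)),('side',b,(315,195,380,290))):
    f=d['frame'].astype(int); m=(f[...,0]>110)&(f[...,1]<50)&(f[...,2]<60)
    m2=np.zeros_like(m); m2[y0:y1,x0:x1]=m[y0:y1,x0:x1]
    v,u=np.nonzero(m2); r=cv2.minAreaRect(np.c_[u,v].astype(np.float32)); print(n,cv2.boxPoints(r).round(1).tolist())
    for p in cv2.boxPoints(r): print(ray(d,*p,87))
print('lip tops'); 
for p in((195,247),(240,318),(423,231),(362,181)): print(p,ray(a,*p,67))
for p in((237,151),(408,222),(364,315)): print(p,ray(b,*p,67))
print('loupe base',ray(a,315,245,75)) 
im=cv2.cvtColor(a['frame'],cv2.COLOR_RGB2BGR)[170:350,180:440]
cv2.imwrite('pics/c.png',cv2.resize(im,None,fx=3,fy=3,interpolation=cv2.INTER_CUBIC))
E
```

```text
scene [[327.29998779296875, 187.8000030517578], [331.79998779296875, 182.89999389648438], [391.6000061035156, 237.3000030517578], [387.1000061035156, 242.1999969482422]]
[612.  -40.4  87. ]
[622.1 -57.3  87. ]
[420.9 -70.6  87. ]
[413.9 -55.3  87. ]
side [[0.0, 0.0], [0.0, 0.0], [0.0, 0.0], [0.0, 0.0]]
[ 664.1 1067.    87. ]
[ 664.1 1067.    87. ]
[ 664.1 1067.    87. ]
[ 664.1 1067.    87. ]
lip tops
(195, 247) [598.2 259.8  67. ]
(240, 318) [399.1 254.2  67. ]
(423, 231) [ 421.9 -150.2   67. ]
(362, 181) [ 618. -133.   67.]
(237, 151) [598.5 261.9  67. ]
(408, 222) [ 633.  -136.1   67. ]
(364, 315) [ 415.  -158.9   67. ]
loupe base [484.4  61.4  75. ]
```

View pics/c.png

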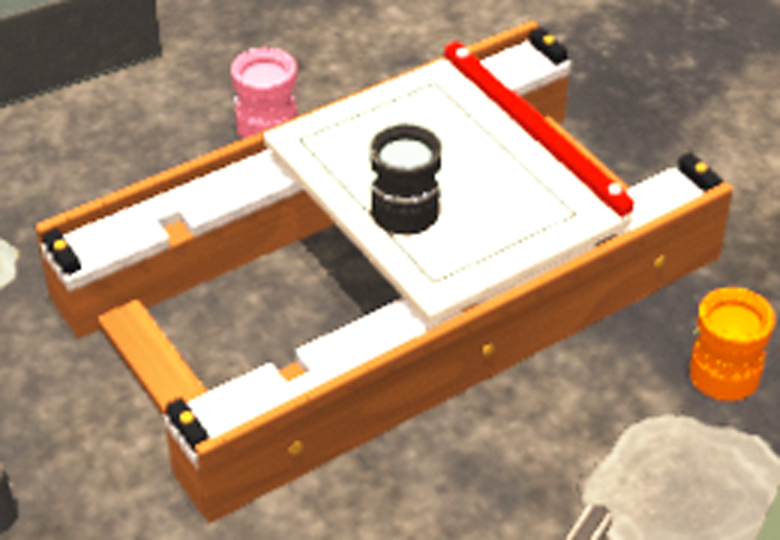

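The crop shows the empty front notches at crop px (177,228) and (290,370). The lip corners are at (38,228), (535,22), (732,187) and (205,455), and the loupe base is near (405,215).

```bash
python3 - <<'E'
from h import *
import pickle
a,b=pickle.load(open('ab.pkl','rb'))
q=lambda u,v,z:ray(a,180+u/3,170+v/3,z)
print('lips',[q(*p,67) for p in((38,228),(535,22),(732,187),(198,452))])
print('notch far',q(162,222,55),q(190,211,55),'near',q(278,366,55),q(302,355,55))
print('batten',[q(*p,87) for p in((446,46),(460,42),(633,200),(624,214))])
print('board front corners z75',q(266,131,75),q(430,312,75))
print('loupe',q(405,218,75))
E
```

```text
lips [array([602.9, 262.7,  67. ]), array([ 633.2, -133.1,   67. ]), array([ 417.8, -149.5,   67. ]), array([389. , 247.8,  67. ])]
notch far [581.8 187.9  55. ] [582.5 167.8  55. ] near [433.8 176.8  55. ] [434.6 160.4  55. ]
batten [array([618.1, -47.2,  87. ]), array([617.2, -58.2,  87. ]), array([422.8, -70.6,  87. ]), array([415. , -58.1,  87. ])]
board front corners z75 [609.5  98.4  75. ] [411.5  85.3  75. ]
loupe [490.   58.2  75. ]
```

Call:
send_rows(
  grip=[-1,-1,-1,-1,-1,-1,-1,-1],
  xyz=[
    [0.022,0.026,0],
    [0.044,0.052,0],
    [0.066,0.078,0],
    [0.088,0.104,0],
    [0.11,0.13,0],
    [0.132,0.156,0],
    [0.154,0.182,0],
    [0.176,0.208,0],
  ],
  yaw=[5,10,15,20,25,30,35,40],
)

```text
time_s: 0.77
ee_pos: [335.4, -343.0, 213.7]
ee_rot: [-180.0, -0.0, 56.3]
force: [1.1, -0.1, 0.5]
gripper_width: 40.9
gripper_force: 0.0
```

Call:
send_rows(
  grip=[-1,-1,-1,-1,-1,-1,-1,-1],
  xyz=[
    [0.023,0.026,0],
    [0.047,0.052,0],
    [0.07,0.078,0],
    [0.094,0.104,0],
    [0.118,0.13,0],
    [0.142,0.156,0],
    [0.166,0.182,0],
    [0.188,0.208,0],
  ],
  yaw=[5,10,15,20,25,30,35,38],
)

```text
time_s: 1.43
ee_pos: [523.7, -135.0, 213.6]
ee_rot: [-180.0, -0.0, 94.3]
force: [-0.1, -0.1, 0.2]
gripper_width: 0.5
gripper_force: 0.0
```

Call:
send_rows(
  grip=[-1,-1,-1,-1],
  xyz=[
    [0,0,0],
    [0,0,-0.025],
    [0,0,-0.05],
    [0,0,-0.05],
  ],
  yaw=[0,0,0,0],
)

```text
time_s: 1.77
ee_pos: [519.2, -135.8, 159.4]
ee_rot: [-179.4, -0.2, 94.0]
force: [-1.1, -0.3, -0.3]
gripper_width: 0.2
gripper_force: 0.0
```

```bash
python3 - <<'E'
from h import *
s=env.state();print(s['ee_pos'],s['ee_rot'],s['force'],s['gripper_width'],s['time_s'])
grab('scene','d.png');grab('wrist','e.png')
E
```

```text
[ 519.23187073 -135.79931862  159.35757422] [-179.44107122   -0.18381456   94.03625683] [-1.11088929 -0.28761488 -0.29859942] 0.15076341578048713 1.7667
```

View pics/d.png

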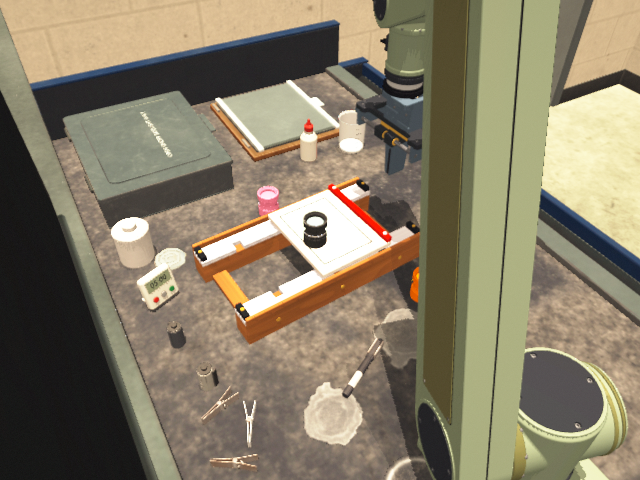

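View pics/e.png

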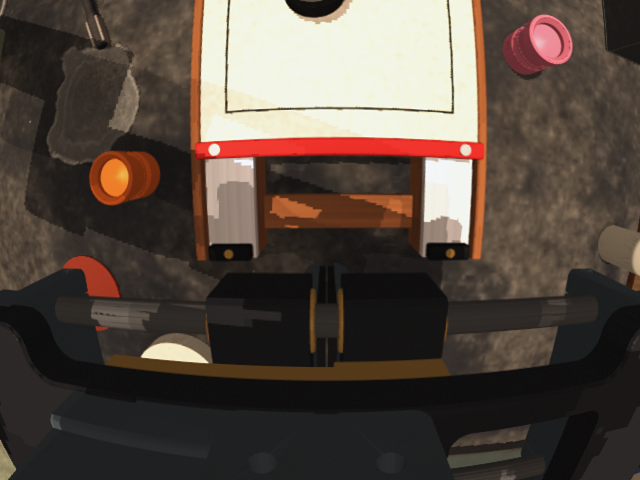

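The wrist view shows the batten from (197,150) to (483,150), centred near column 340. The closed fingers at column 325 line up with it, and the gap between the rails below is free.

Call:
send_rows(
  grip=[-1,-1,-1,-1,-1,-1],
  xyz=[
    [0,0.01,-0.025],
    [0,0.02,-0.05],
    [0,0.03,-0.075],
    [0,0.03,-0.098],
    [0,0.03,-0.098],
    [0,0.03,-0.098],
  ],
  yaw=[0,0,0,0,0,0],
)

```text
time_s: 2.37
ee_pos: [523.2, -107.1, 66.8]
ee_rot: [180.0, 0.0, 94.0]
force: [0.0, -0.5, 0.6]
gripper_width: 0.8
gripper_force: 0.0
```

Call:
send_rows(
  grip=[-1,-1,-1,-1,-1,-1,-1,-1],
  xyz=[
    [0,0.004,0],
    [0,0.008,0],
    [0,0.012,0],
    [0,0.016,0],
    [-0.001,0.019,0],
    [-0.001,0.022,0],
    [-0.001,0.025,0],
    [-0.001,0.028,0],
  ],
  yaw=[0,0,0,0,0,0,0,0],
)

```text
time_s: 3.03
ee_pos: [522.1, -79.3, 66.3]
ee_rot: [180.0, 0.1, 94.1]
force: [-0.8, -4.1, 1.6]
gripper_width: 0.6
gripper_force: 2.2
```

Call:
send_rows(
  grip=[-1,-1,-1,-1,-1,-1,-1,-1],
  xyz=[
    [0,0.003,0],
    [0,0.006,0],
    [-0.001,0.009,0],
    [-0.001,0.012,0],
    [-0.001,0.015,0],
    [-0.001,0.018,0],
    [-0.002,0.021,0],
    [-0.002,0.024,0],
  ],
  yaw=[0,0,0,0,0,0,0,0],
)

```text
time_s: 3.7
ee_pos: [520.1, -54.7, 66.3]
ee_rot: [179.9, 0.0, 94.0]
force: [0.5, -5.0, 4.0]
gripper_width: 0.4
gripper_force: 2.6
```

Call:
send_rows(
  grip=[-1,-1,-1,-1,-1,-1,-1,-1],
  xyz=[
    [0,0.003,0],
    [0,0.006,0],
    [-0.001,0.009,0],
    [-0.001,0.012,0],
    [-0.001,0.015,0],
    [-0.001,0.018,0],
    [-0.002,0.021,0],
    [-0.002,0.024,0],
  ],
  yaw=[0,0,0,0,0,0,0,0],
)

```text
time_s: 4.37
ee_pos: [517.9, -30.6, 66.2]
ee_rot: [180.0, 0.0, 94.0]
force: [0.3, -4.8, 4.4]
gripper_width: 0.3
gripper_force: 2.7
```

Call:
send_rows(
  grip=[-1,-1,-1,-1,-1,-1,-1,-1],
  xyz=[
    [0,0.003,0],
    [0,0.006,0],
    [-0.001,0.009,0],
    [-0.001,0.012,0],
    [-0.001,0.015,0],
    [-0.001,0.018,0],
    [-0.002,0.021,0],
    [-0.002,0.024,0],
  ],
  yaw=[0,0,0,0,0,0,0,0],
)

```text
time_s: 5.03
ee_pos: [515.8, -6.6, 66.2]
ee_rot: [180.0, 0.0, 94.0]
force: [0.5, -5.6, 3.1]
gripper_width: 0.7
gripper_force: 2.7
```

```bash
python3 - <<'E'
from h import *
d=grab('scene','f.png')
im=cv2.cvtColor(d['frame'],cv2.COLOR_RGB2BGR)[150:350,170:440]
cv2.imwrite('pics/f2.png',cv2.resize(im,None,fx=2.9,fy=2.9,interpolation=cv2.INTER_CUBIC))
E
```

```text
(no output)
```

View pics/f2.png

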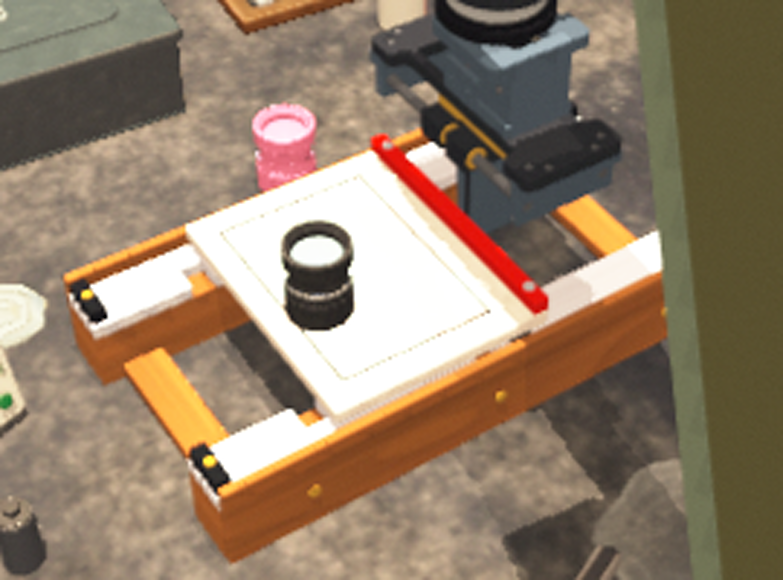

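The board now covers most of the front notches, which are just visible at (200,262) and (310,420). It is still riding high, and the loupe stands at (318,290).

Call:
send_rows(
  grip=[-1,-1,-1,-1,-1,-1,-1,-1],
  xyz=[
    [0,0.002,0],
    [0,0.004,0],
    [0,0.006,0],
    [-0.001,0.008,0],
    [-0.001,0.01,0],
    [-0.001,0.012,0],
    [-0.001,0.014,0],
    [-0.001,0.016,0],
  ],
  yaw=[0,0,0,0,0,0,0,0],
)

```text
time_s: 5.75
ee_pos: [514.6, 9.2, 66.1]
ee_rot: [-180.0, 0.0, 94.0]
force: [0.9, -6.2, 3.7]
gripper_width: 0.4
gripper_force: 2.8
```

Call:
send_rows(
  grip=[-1,-1,-1,-1],
  xyz=[
    [0,0.002,0],
    [0,0.004,0],
    [0,0.006,0],
    [-0.001,0.008,0],
  ],
  yaw=[0,0,0,0],
)

```text
time_s: 6.08
ee_pos: [513.3, 18.0, 65.6]
ee_rot: [-179.9, -0.1, 94.0]
force: [0.5, -0.8, -1.3]
gripper_width: 0.6
gripper_force: 0.8
```

Call:
send_rows(
  grip=[-1,-1],
  xyz=[
    [0,0.001,0],
    [0,0.002,0],
  ],
  yaw=[0,0],
)

```text
time_s: 6.25
ee_pos: [513.1, 19.6, 65.5]
ee_rot: [-179.9, -0.0, 94.0]
force: [0.8, -2.0, -1.3]
gripper_width: 0.4
gripper_force: 1.5
```

```bash
python3 - <<'E'
from h import *
d=grab('scene','g.png')
im=cv2.cvtColor(d['frame'],cv2.COLOR_RGB2BGR)[150:350,170:440]
cv2.imwrite('pics/g2.png',cv2.resize(im,None,fx=2.9,fy=2.9,interpolation=cv2.INTER_CUBIC))
E
```

```text
(no output)
```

View pics/g2.png

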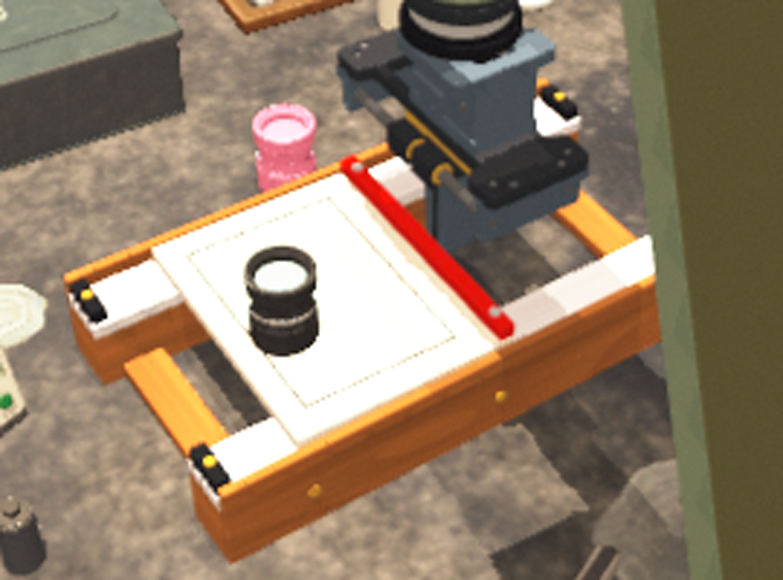

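The board now lies flush with the lips: the gap under its front edge at (300,440) is gone and the loupe stands at (283,310). I'll do a small confirming nudge, then back off and rise.

Call:
send_rows(
  grip=[-1,-1,-1],
  xyz=[
    [0,0.001,0],
    [0,0.002,0],
    [0,0.003,0],
  ],
  yaw=[0,0,0],
)

```text
time_s: 6.55
ee_pos: [513.5, 21.6, 65.7]
ee_rot: [-180.0, 0.1, 94.1]
force: [-0.2, -8.7, -2.3]
gripper_width: 0.5
gripper_force: 4.4
```

Call:
send_rows(
  grip=[-1,-1,-1,-1,-1,-1,-1,-1],
  xyz=[
    [0,-0.005,0],
    [0.001,-0.02,0],
    [0.003,-0.04,0],
    [0.004,-0.06,0],
    [0.004,-0.06,0.03],
    [0.004,-0.07,0.07],
    [0.004,-0.09,0.11],
    [0.004,-0.11,0.15],
  ],
  yaw=[0,0,0,0,0,0,0,0],
)

```text
time_s: 7.22
ee_pos: [517.6, -84.5, 212.4]
ee_rot: [180.0, -0.1, 94.1]
force: [1.2, 0.3, 0.6]
gripper_width: 0.6
gripper_force: 0.0
```

Call:
send_rows(
  grip=[-1,-1,-1,-1,-1],
  xyz=[
    [0,-0.025,0],
    [0,-0.05,0],
    [0,-0.07,0],
    [0,-0.07,0],
    [0,-0.07,0],
  ],
  yaw=[0,0,0,0,0],
)

```text
time_s: 7.63
ee_pos: [517.8, -154.9, 210.5]
ee_rot: [180.0, -0.1, 93.9]
force: [0.1, 0.4, 0.3]
gripper_width: 0.3
gripper_force: 0.0
```

```bash
python3 - <<'E'
from h import *
d=grab('scene','i.png')
im=cv2.cvtColor(d['frame'],cv2.COLOR_RGB2BGR)[150:350,170:440]
cv2.imwrite('pics/i2.png',cv2.resize(im,None,fx=2.9,fy=2.9,interpolation=cv2.INTER_CUBIC))
E
```

```text
(no output)
```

View pics/i2.png

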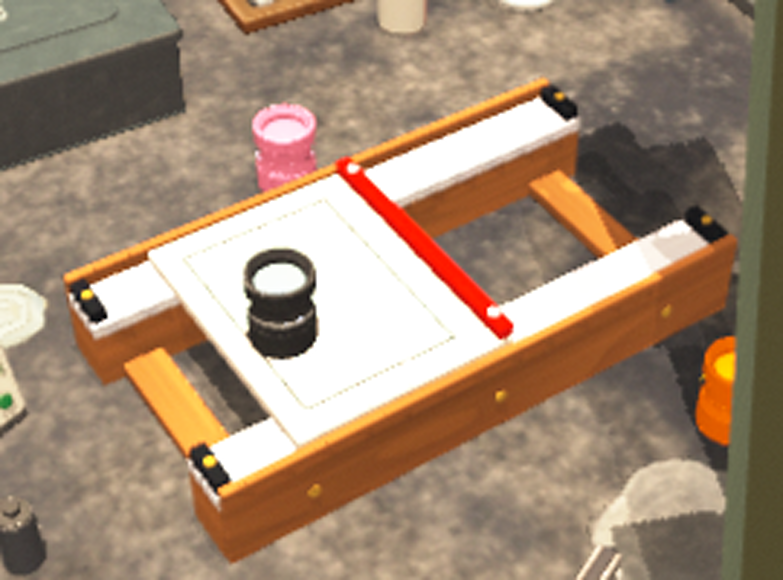

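The board lies flat and fully down with no gap at its front edge (150,250)–(300,445). The loupe stands upright at (282,305) and the gripper is well clear.

```bash
python3 -c "
from workcell import env
print(env.job_done())"
```

```text
the job is handed in; nothing more can be done
None
```

The board is pushed into its notches and lies flat on the rails, the loupe still stands on it, nothing else was touched, the arm is clear, and the job was handed in after about 8 s of robot time (no verdict was returned).

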